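# Nest the angle offcut over the bonding form

### The arm

A 7-joint arm with a two-finger parallel gripper is mounted at the origin on a cart in front of the work surface, level with it; the furniture and walls round the work are solid. World frame = base frame: x ahead of the robot, y to its left, z up, the work surface at z = 0. Lengths are in m, angles in rad, forces in N, time in s.
With the tool pointing down it reaches from about 0.4 to 0.875 m from the base axis. Payload 6.5 kg.
Tool frame: the origin (TCP) lies on the centre line of the jaws, within the pads' length; the fingertips stand r.tip_extent ahead of it and the grasp point (between the pads) lies 6 mm ahead of it (r.tip_extent is the distance from the TCP to the fingertips, in m); x points along the fingers, z is the direction in which the jaws open and shut, and the axes are right-handed (so a half turn about x gives the same grasp; the last joint's range is limited). The gripper opens to 88 mm and grips with 3 to 60 N. Pads are 18 mm wide; open, the fingers measure 123 mm over their backs; the gripper's body (75 mm by 187 mm) begins 45 mm behind the grasp point.
Start: joints at [1.209, 0.536, -0.004, 1.538, 0.003, 1.067, -0.071], TCP at [0.189, -0.622, 0.264] pointing down, gripper open.
Joint ranges: [-2.7, 2.7], [-0.37, 2.16], [-1.27, 1.26], [0.24, 2.4], [-1.31, 4.45], [0.19, 1.91], [-2.76, 2.76]. Speed limits (rad/s): [2.39, 2.39, 3.14, 3.14, 3.14, 3.14, 3.14].

### API

Orientations are given as a unit quaternion [w, x, y, z].
In Python, from workcell import telemetry, viewer, r gives the robot as it stands.
- The arm moves only by the tool drive_tool, never from a script. Its argument "rows" is one flat list of numbers, 5 for each row, row after row: the opening, from 0 (shut) to 1 (fully open), then the shift along the tool's x, y, z in m, then the turn about the tool's x in rad. A call has 1 to 10 rows; each row shifts and turns the pose as measured when the row begins, along the tool's axes as they then stand; what a row does not reach is not made up. A row lasts 1/12 s, in which the tool goes at most 41.7 mm and 7.16 degrees, less where a joint would pass 70% of its speed; a pose out of reach is approached as far as the arm can. A call with a gripper value outside its range is refused whole. The fingers move at their own pace and stop on an object; "squeeze" is the grip in N (left out, the last holds). Time passes only in rows, so rows that do not move let the fingers close. It gives the time, the measured TCP pose, the force and the opening at its end, in the units of the state.
- telemetry.read_state(): the state, without advancing time (a new reading comes with each control period).
- viewer.camera(name): name is "side" or "top" or "wrist"; returns the picture (480x640x3 uint8, red, green, blue); there is no depth.
- viewer.calibration(name): a dict with "intrinsics" (3x3 intrinsics, pixels), "R" (3x3) and "t" (3): a world point X has camera coordinates R X + t. Camera axes: x right, y down, z forward; pixel columns grow to the right and rows downward; lengths in m; the calibration is good to about 2 mm. A picture is of the moment at which its call begins: read the wrist's pose just before it. calibration takes no time and is no camera call; for the wrist camera it gives the pose at the moment of the call.
- r.finish_job(): hands the job in, once; it reports no verdict.
The state is a dict: "time": time; "q": joint angles; "qd": joint speeds; "tau": joint torques, N m; "tool_pos": TCP position; "ee_rot": TCP orientation; "contact_force": force on the tool from outside, world axes, zero at the start; "torque": the same for the moment, N m; "width": finger opening in m.
Only numpy, scipy, OpenCV 4.12 (cv2) and the standard library are available. Lean on these libraries where they do the work, as an engineer would, in place of code of your own. Each camera call takes 0.05 s, during which the arm holds its last target. There are 200 camera calls.

### The job

Dry-fit a corner joint before it is glued: pick up the loose angle offcut with the wide legs, the one whose section matches the short angle fixed on the steel plate, and nest it over that fixed angle, ridge over ridge, both legs lying flat on the fixed legs, about centred lengthwise. Let go of it there, and leave the narrow angle offcut and the channel offcut where they lie. Mind the tall glue gun on its stand, which leans out over the middle of the worktop.

Things in the scene. Friction and masses are not known exactly. Their poses are not given: they have to be found in the camera images.
- wide_angle_mid (a point): Loose bare steel angle offcut like the form: two 50 mm legs at 90 degrees, 4 mm thick, lying like a roof on its leg edges, open below. 71 mm wide (x), 60 long (y, along the ridge), 38 high, 0.1 kg. Point: its middle, 19 mm above the leg edges and below the ridge. z up; a half turn looks the same. Legs slope 45 degrees: grip across the two upright end faces (60 mm apart), just under the ridge.
- form_mid (a point): Fixed bonding form: bare steel angle of the same section (71 mm wide, 38 high), ridge up along y, only 40 mm long, mid-way on a dark plate 100 (x) x 140 (y) x 8 mm with 3 mm screw heads at the corners. Point: middle of the angle, 27 mm above the worktop, 19 below its ridge. Nested, the loose angle's point lies 5.7 mm above this one and its ends stand 10 mm past the form's ends, free below.
- small_angle_mid (a point): A narrow bare steel angle offcut, a bystander, loose, ridge up: legs 30 mm wide, 4 mm thick, 42 mm wide over all (x), 60 mm long (y), 24 mm high. The point is at its middle, half-way up, 12 mm above the worktop. Not to be moved.
- channel_mid (a point): A bare steel channel (U section) offcut, a bystander, loose, lying with its flat 56 mm wide web on top and its two flanges down: 56 mm (x) by 60 mm (y), 30 mm high, 4 mm thick. The point is at its middle, half-way up, 15 mm above the worktop. Not to be moved.
Things that resemble listed ones, but are neither listed nor needed, are in the scene too. Leave any black look-alike of the part that bears wide_angle_mid alone.

How it is judged:
At the end, for the whole second after the job is handed in: The wide angle offcut rests, released and still, nested ridge-up over the form: ridge over ridge within 6 mm sideways, both legs down on the form's legs (height within about 4 mm of fully nested), ridges parallel within 10 degrees, level within 10 degrees, and centred lengthwise within 15 mm (x of wide_angle_mid in the frame of form_mid between -0.006 and 0.006 m and y of wide_angle_mid in the frame of form_mid between -0.015 and 0.015 m and z of wide_angle_mid in the frame of form_mid between 0.002 and 0.0095 m and angle between the y axis of wide_angle_mid and the y axis of form_mid, either way round below 0.175 rad and angle between wide_angle_mid's own z axis and vertical below 0.175 rad and linear speed of wide_angle below 0.02 m/s); the robot touches nothing.
It fails at once if the narrow angle offcut is moved by more than 30 mm (distance of small_angle_mid from where it was at the start of the episode above 0.03 m).
It fails at once if the channel offcut is moved by more than 30 mm (distance of channel_mid from where it was at the start of the episode above 0.03 m).
It also fails if it takes over 42 s, if anything falls off the work surface, if the arm or the gripper's body presses on something with over 40 N, if the wrist force passes 120 N, or if a joint passes its speed limit or range.

## Working session

There is one attempt and no reset: what is moved stays moved. The work goes in short steps, Python scripts to look and compute and a tool call to move; the robot and the scene stay as the last step left them, time stands still between calls to the robot, and variables do not carry over. Pictures are saved under pics/ and viewed, about 8 in all and at most 12, crops included, and the job is handed in when it is done.

Besides the shell and the picture viewer there is one more tool, called after ">>>" in YAML: its name, and indented under it one key for each argument. drive_tool: Moves the arm, as the interface text tells. Its arguments: {"type":"object","properties":{"rows":{"type":"array"},"squeeze":{"type":"number"}},"required":["rows"]}

```bash
mkdir -p pics; python3 - <<'E'
from workcell import telemetry, viewer, r
import cv2
s=telemetry.read_state(); print(s, r.tip_extent)
for n in("top","side"):
    cv2.imwrite(f"pics/{n}0.png",viewer.camera(n)[:,:,::-1]); print(viewer.calibration(n))
E
```

```text
{'time': 0.0, 'q': array([ 1.20878748,  0.53720632, -0.00439952,  1.53883033,  0.00260104,
        1.06728211, -0.07122167]), 'qd': array([ 0.00031772, -0.00072013,  0.00024219,  0.00116261,  0.00136372,
        0.00109821, -0.00088883]), 'tau': array([-3.81764748e-04, -5.70977283e+01,  9.91376191e-01, -2.51602578e+01,
       -5.61685511e-02,  1.78216043e-02,  1.71286088e-04]), 'tool_pos': array([ 0.18928804, -0.62125085,  0.26283007]), 'ee_rot': array([ 0.56770929,  0.42117211,  0.5687453 , -0.42053418]), 'contact_force': array([-0.40954194,  0.69576238, -0.06204714]), 'torque': array([ 0.0193971 ,  0.01453527, -0.0341569 ]), 'width': 0.08826806084063903} 0.025
{'intrinsics': array([[556.47415449,   0.        , 302.293291  ],
       [  0.        , 556.47415449, 236.18447713],
       [  0.        ,   0.        ,   1.        ]]), 'R': array([[ 0.01336687, -0.99990277,  0.00397138],
       [-0.98918255, -0.01380359, -0.14603885],
       [ 0.14607947, -0.00197633, -0.98927088]]), 't': array([-0.06292464,  0.49258151,  1.21407318])}
{'intrinsics': array([[586.63247998,   0.        , 324.06627492],
       [  0.        , 586.63247998, 243.1009702 ],
       [  0.        ,   0.        ,   1.        ]]), 'R': array([[-0.93238017, -0.3607968 ,  0.02220099],
       [-0.1987874 ,  0.46047736, -0.86512668],
       [ 0.30191189, -0.81104024, -0.50106182]]), 't': array([0.42523942, 0.16025415, 1.07638887])}
```

View pics/top0.png

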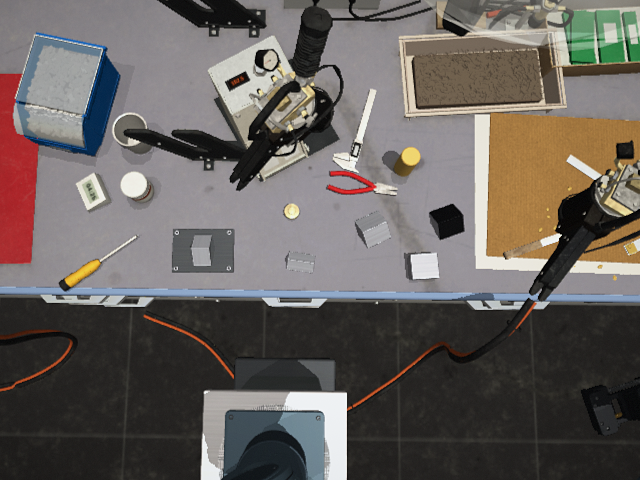

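View pics/side0.png

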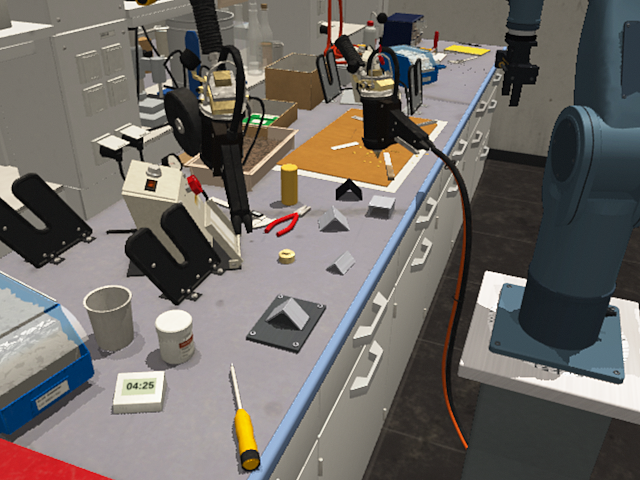

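Candidates in the top view: the grey roof at (373,230), which looks like the wide angle; a small grey roof at (300,261), the narrow angle; a flat-topped box at (423,265), the channel; and a black roof at (447,222), the look-alike. The form is at (203,250) on its dark plate. The side view agrees, with the wide angle at (334,220) and the form at (288,313). Next is a close crop to check the choice and get the corners.

```bash
python3 - <<'E'
import cv2,numpy as np
t=cv2.imread("pics/top0.png");s=cv2.imread("pics/side0.png")
def c(i,x,y,w=80,h=60): return cv2.resize(i[y:y+h,x:x+w],None,fx=5,fy=5,interpolation=cv2.INTER_CUBIC)
a=np.hstack([c(t,335,200),c(t,165,220)]);b=np.hstack([c(s,295,190),c(s,245,285)])
cv2.imwrite("pics/crop.png",np.vstack([a,b]))
E
```

```text
(no output)
```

View pics/crop.png

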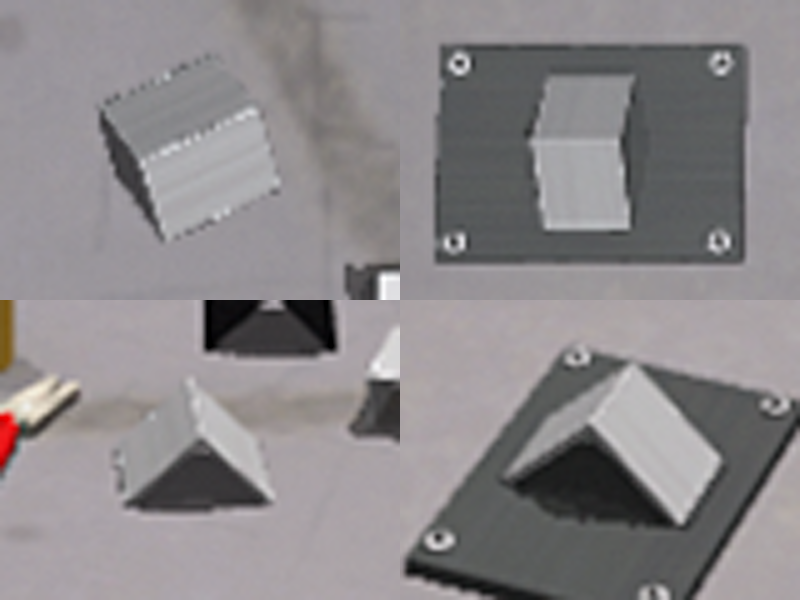

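```bash
cat > h.py <<'E'
import numpy as np
from workcell import telemetry, viewer, r
def ray(c,px,z):
    K,R,t=c["intrinsics"],c["R"],c["t"]
    d=R.T@np.linalg.solve(K,[*px,1]); o=-R.T@t
    return o+d*(z-o[2])/d[2]
def proj(c,X):
    p=c["intrinsics"]@(c["R"]@np.asarray(X)+c["t"]); return p[:2]/p[2]
E
python3 - <<'E'
from h import *
np.set_printoptions(precision=4,suppress=True)
c=viewer.calibration("top")
def show(n,ps,z):
    P=np.array([ray(c,p,z) for p in ps]); print(n,P[:,:2].tolist() and P[:,:2].round(4).tolist(),"mean",P.mean(0)[:2], "len",np.linalg.norm(P[1]-P[0]))
show("Wridge",[(363.4,232),(386.4,221.6)],.038)
show("Wfeet",[(368,248),(391,237.4),(378.4,211.4),(355,221)],0)
show("Fridge",[(191,247.8),(209.4,247.8)],.046)
show("Ffeet",[(194.4,265.6),(211,266),(211.8,235),(194.4,235)],.008)
show("plate",[(173.2,229),(234.4,229),(233.8,272.6),(172,272.6)],.008)
show("small",[(300,261)],.02); show("chan",[(423,265)],.03); show("black",[(447,222)],.02)
s=viewer.calibration("side")
for n,p,z in[("Wr1",(295+200/5,190+(435-300)/5),.038),("Wr2",(295+190/5,190+78/5),.038),("Fr1",(245+190/5,285+125/5),.046),("Fr2",(245+232/5,285+62/5),.046)]: print(n,ray(s,p,z))
# overhanging gun nozzle: top (238,185), side (243,232)
def tri(a,b):
    A=[];y=[]
    for cc,p in((c,a),(s,b)):
        M=cc["intrinsics"]@np.c_[cc["R"],cc["t"]]
        for i in(0,1): A.append(M[i,:3]-p[i]*M[2,:3]);y.append(p[i]*M[2,3]-M[i,3])
    return np.linalg.lstsq(np.array(A),np.array(y),rcond=None)[0]
print("nozzle",tri((238,185),(243,232)))
from scipy.spatial.transform import Rotation as Ro
q=telemetry.read_state()["ee_rot"]; print(Ro.from_quat(q,scalar_first=True).as_matrix())
E
```

```text
Wridge [[0.5046, -0.1934], [0.529, -0.2453]] mean [ 0.5168 -0.2193] len 0.05739021919839216
Wfeet [[0.4733, -0.2082], [0.4988, -0.2615], [0.5596, -0.2328], [0.5361, -0.1782]] mean [ 0.5169 -0.2202] len 0.05909225266725882
Fridge [[0.4624, 0.1906], [0.463, 0.1498]] mean [0.4627 0.1702] len 0.04083329895790817
Ffeet [[0.4264, 0.1887], [0.426, 0.1509], [0.4974, 0.1517], [0.4969, 0.1916]] mean [0.4617 0.1707] len 0.03783566587100334
plate [[0.5101, 0.2409], [0.5121, 0.1002], [0.4117, 0.0985], [0.4097, 0.2389]] mean [0.4609 0.1696] len 0.1407264384503975Traceback (most recent call last):
  File "<stdin>", line 11, in <module>
  File "<stdin>", line 5, in show
IndexError: index 1 is out of bounds for axis 0 with size 1
```

```bash
python3 - <<'E'
from h import *
np.set_printoptions(precision=4,suppress=True)
c=viewer.calibration("top");s=viewer.calibration("side")
for n,p,z in[("small",(300,261),.02),("chan",(423,265),.03),("black",(447,222),.02)]: print(n,ray(c,p,z))
for n,p,z in[("Wr1",(295+200/5,190+(435-300)/5),.038),("Wr2",(295+190/5,190+78/5),.038),("Fr1",(245+190/5,285+125/5),.046),("Fr2",(245+232/5,285+62/5),.046)]: print(n,ray(s,p,z))
def tri(a,b):
    A=[];y=[]
    for cc,p in((c,a),(s,b)):
        M=cc["intrinsics"]@np.c_[cc["R"],cc["t"]]
        for i in(0,1): A.append(M[i,:3]-p[i]*M[2,:3]);y.append(p[i]*M[2,3]-M[i,3])
    return np.linalg.lstsq(np.array(A),np.array(y),rcond=None)[0]
print("nozzle",tri((238,185),(243,232)))
from scipy.spatial.transform import Rotation as Ro
q=telemetry.read_state()["ee_rot"]; print(Ro.from_quat(q,scalar_first=True).as_matrix())
E
```

```text
small [ 0.439  -0.0518  0.02  ]
chan [ 0.4328 -0.3278  0.03  ]
black [ 0.5332 -0.3868  0.02  ]
Wr1 [ 0.5036 -0.191   0.038 ]
Wr2 [ 0.5286 -0.2449  0.038 ]
Fr1 [0.4601 0.1934 0.046 ]
Fr2 [0.4619 0.1527 0.046 ]
nozzle [0.5918 0.0831 0.1175]
[[-0.0005  0.9566  0.2916]
 [ 0.0014  0.2916 -0.9565]
 [-1.     -0.0001 -0.0015]]
```

```bash
cat >> h.py <<'E'
def tri(*cp):
    A=[];y=[]
    for n,p in cp:
        cc=viewer.calibration(n); M=cc["intrinsics"]@np.c_[cc["R"],cc["t"]]
        for i in(0,1): A.append(M[i,:3]-p[i]*M[2,:3]);y.append(p[i]*M[2,3]-M[i,3])
    return np.linalg.lstsq(np.array(A),np.array(y),rcond=None)[0]
E
python3 - <<'E'
from h import *
for a,b in(((538,295),(430,148)),((612,190),(380,58)),((257,100),(185,105))):
    X=tri(("top",a),("side",b)); print(X,proj(viewer.calibration("top"),X),proj(viewer.calibration("side"),X))
E
```

```text
[ 0.36565786 -0.55138486  0.10414989] [538.00754745 295.04300817] [429.96953232 147.99741259]
[ 0.53929177 -0.60265092  0.31395065] [612.43901937 191.81941375] [378.9018792   57.82527795]
[0.71039921 0.03662824 0.33325276] [252.322582   90.1490672] [193.8168959  107.77750804]
```

>>> drive_tool:
  rows: [1,0,0.0195,-0.029,0,1,0,0.0195,-0.029,0,1,0,0.0195,-0.029,0,1,0,0.0195,-0.029,0,1,0,0.0195,-0.029,0,1,0,0.0195,-0.029,0,1,0,0.035,-0.0127,0,1,0,0.035,-0.0127,0,1,0,0.035,-0.0127,0,1,0,0.035,-0.0127,0]
  squeeze: 25

```text
time: 0.93
tool_pos: [0.3654, -0.3235, 0.2576]
ee_rot: [0.561, 0.425, 0.568, -0.427]
contact_force: [0.5, -0.6, -0.8]
width: 0.0878
```

>>> drive_tool:
  rows: [1,0,0.0355,-0.0112,0,1,0,0.0355,-0.0112,0,1,0,0.0355,-0.0112,0,1,0,0.0355,-0.0112,0,1,0,0.0355,-0.0112,0,1,0.025,0,0,-0.071,1,0.025,0,0,-0.071,1,0.025,0,0,0,1,0.025,0,0,0,1,0,0,0,0]

```text
time: 1.77
tool_pos: [0.535, -0.202, 0.1523]
ee_rot: [0.595, 0.38, 0.6, -0.376]
contact_force: [-0.9, 0.5, 0.0]
width: 0.0882
```

```bash
cat >> h.py <<'E'
from scipy.spatial.transform import Rotation as Ro
def pose():
    s=telemetry.read_state(); M=Ro.from_quat(s["ee_rot"],scalar_first=True).as_matrix()
    return np.array(s["tool_pos"]),M
def to(X,ang):  # shift in tool axes, and turn, to bring TCP to X with jaws along ang (deg)
    p,M=pose(); a=np.degrees(np.arctan2(M[1,2],M[0,2])); d=(ang-a+90)%180-90
    print("pos",p.round(4),"tilt",M[:,0].round(4),"shift",(M.T@(X-p)).round(4),"turn",round(-np.radians(d),4))
E
python3 - <<'E'
from h import *
import cv2
to([.517,-.2195,.036],-64.9)
c=viewer.calibration("wrist"); im=viewer.camera("wrist")[:,:,::-1].copy()
# predicted outline
m=np.array([.517,-.2195]);u=np.array([np.cos(np.radians(-64.9)),np.sin(np.radians(-64.9))]);v=np.array([-u[1],u[0]])
P=[(*(m+.03*a*u+w*v),z) for w,z in((0,.038),(.0355,.003),(-.0355,.003)) for a in(1,-1)]
px=np.array([proj(c,X) for X in P]);print(px.round(1))
for p in px: cv2.circle(im,tuple(int(round(k)) for k in p),2,(0,0,255),-1)
cv2.imwrite("pics/w1.png",im)
E
```

```text
pos [ 0.535  -0.202   0.1523] tilt [-0.004   0.0079 -1.    ] shift [ 0.1163 -0.0237  0.0091] turn 0.0048
[[380.9 282.3]
 [288.3 281.7]
 [376.6 216.2]
 [291.7 215.7]
 [372.4 307.2]
 [293.4 306.6]]
```

View pics/w1.png

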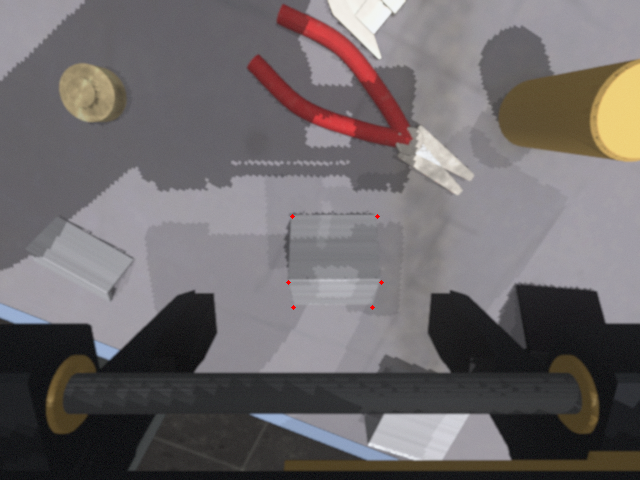

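The wrist picture shows the predicted outline (ridge at (288..381, 282), upper corners at (292,216) and (377,216)) lying on the grey wide angle within 1–2 px. The pose is confirmed.

>>> drive_tool:
  rows: [1,0.01,-0.012,0.0045,0,1,0.02,-0.0117,0.0046,0.004,1,0.02,0,0,0,1,0.01,0,0,0,1,0,0,0,0]

```text
time: 2.23
tool_pos: [0.5192, -0.2265, 0.0978]
ee_rot: [0.598, 0.382, 0.595, -0.379]
contact_force: [-0.8, -0.9, 0.9]
width: 0.0883
```

```bash
python3 -c "
from h import *
to([.517,-.2195,.036],-64.9)"
```

```text
pos [ 0.5192 -0.2265  0.0978] tilt [ 0.0065  0.0016 -1.    ] shift [ 0.0618  0.0005 -0.0073] turn -0.0028
```

>>> drive_tool:
  rows: [1,0.015,0,-0.0035,0,1,0.015,0,-0.0035,0,1,0.015,0,0,0,1,0.01,0,0,0,1,0,0,0,0]

```text
time: 2.65
tool_pos: [0.52, -0.2241, 0.0473]
ee_rot: [0.601, 0.383, 0.59, -0.379]
contact_force: [-0.6, -0.1, 0.3]
width: 0.0881
```

```bash
python3 -c "
from h import *
to([.517,-.2195,.036],-64.9)"
```

```text
pos [ 0.52   -0.2241  0.0473] tilt [ 0.0154 -0.0033 -0.9999] shift [ 0.0112 -0.0009 -0.0056] turn -0.006
```

>>> drive_tool:
  rows: [1,0.006,0,-0.004,0,1,0.004,0,-0.002,0,1,0,0,0,0,0.6,0,0,0,0,0.5,0,0,0,0,0.4,0,0,0,0,0.4,0,0,0,0,0.4,0,0,0,0,0.4,0,0,0,0,0.4,0,0,0,0]

```text
time: 3.48
tool_pos: [0.5202, -0.2195, 0.0408]
ee_rot: [0.603, 0.384, 0.588, -0.379]
contact_force: [0.2, -0.5, -2.3]
width: 0.0597
```

```bash
python3 -c "
from h import *
to([.517,-.2195,.036],-64.9)"
```

```text
pos [ 0.5202 -0.2195  0.0408] tilt [ 0.0213 -0.0057 -0.9998] shift [ 0.0047 -0.003  -0.0014] turn -0.0064
```

>>> drive_tool:
  rows: [0.4,-0.008,0,0,0,0.4,-0.02,0,0,0,0.4,-0.02,0,0,0,0.4,-0.02,0,0,0,0.4,-0.015,0,0,0,0.4,0,0,0,0,0.4,0,0,0,0]

```text
time: 4.07
tool_pos: [0.5169, -0.2188, 0.1284]
ee_rot: [0.602, 0.383, 0.589, -0.379]
contact_force: [0.0, 0.3, -1.0]
width: 0.0596
```

```bash
python3 -c "
from h import *
import cv2
to([.46,-.08,.14],-88.9)
cv2.imwrite('pics/s2.png',viewer.camera('side')[100:340,200:520,::-1].repeat(2,0).repeat(2,1)); print(telemetry.read_state()['width'])"
```

```text
pos [ 0.5169 -0.2188  0.1284] tilt [ 0.0184 -0.005  -0.9998] shift [-0.0134  0.0066 -0.1497] turn 0.4124
0.05945923292640552
```

View pics/s2.png

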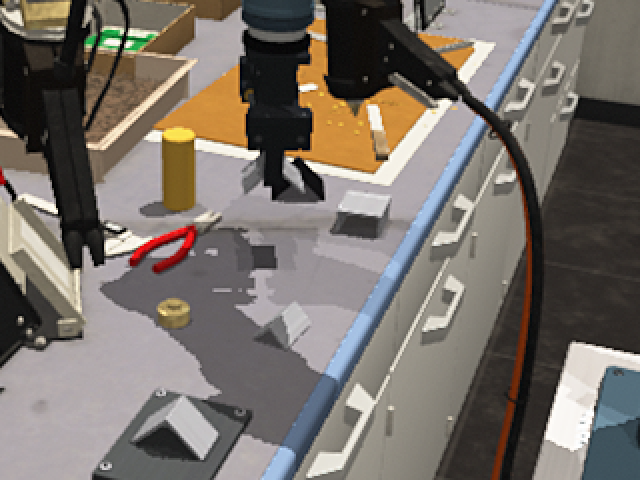

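The side view shows the angle hanging level between the fingers, above the table at about (285,175). The channel (362,212), narrow angle (287,325) and form (175,430) have not moved.

>>> drive_tool:
  rows: [0.4,-0.004,-0.004,-0.025,0.1,0.4,-0.004,-0.005,-0.03,0.1,0.4,-0.004,-0.006,-0.03,0.1,0.4,-0.002,-0.007,-0.03,0.1,0.4,0,-0.007,-0.02,0,0.4,0,0,0,0]

```text
time: 4.62
tool_pos: [0.4521, -0.0919, 0.1352]
ee_rot: [0.505, 0.5, 0.497, -0.497]
contact_force: [-1.1, 0.3, -1.7]
width: 0.0595
```

```bash
python3 -c "
from h import *
to([.462,.17,.14],-88.9)"
```

```text
pos [ 0.4521 -0.0919  0.1352] tilt [ 0.0114 -0.0047 -0.9999] shift [-0.0059  0.0115 -0.2618] turn -0.0134
```

>>> drive_tool:
  rows: [0.4,0,0.001,-0.02,0,0.4,0,0.001,-0.03,0,0.4,0,0.001,-0.035,0,0.4,0,0.001,-0.035,0,0.4,0,0.001,-0.035,0,0.4,0,0.001,-0.03,0,0.4,0,0.001,-0.025,0,0.4,0,0.001,-0.015,0,0.4,0,0,0,0,0.4,0,0,0,0]

```text
time: 5.45
tool_pos: [0.4575, 0.1394, 0.1257]
ee_rot: [0.504, 0.497, 0.499, -0.5]
contact_force: [0.3, -0.1, -0.6]
width: 0.0591
```

```bash
python3 -c "
from h import *
to([.462,.17,.14],-88.9)"
```

```text
pos [0.4575 0.1394 0.1257] tilt [ 0.0015 -0.0084 -1.    ] shift [-0.0146  0.0047 -0.0305] turn -0.0139
```

>>> drive_tool:
  rows: [0.4,-0.002,0.004,-0.013,-0.013,0.4,-0.002,0.0035,-0.0125,0,0.4,0,0,-0.004,0,0.4,0,0,0,0,0.4,0,0,0,0]

```text
time: 5.87
tool_pos: [0.466, 0.1668, 0.1285]
ee_rot: [0.506, 0.494, 0.501, -0.499]
contact_force: [0.4, -0.6, -1.7]
width: 0.0593
```

```bash
python3 - <<'E'
from h import *
import cv2
to([.465,.17,.0555],-88.9)
p,M=pose(); m=p+M@[.0218,-.003,0]
c=viewer.calibration("side"); im=viewer.camera("side")[:,:,::-1].copy()
R=np.c_[-M[:,1],M[:,2],-M[:,0]]
P=[m+R@[w,.03*a,z] for w,z in((0,.019),(.0355,-.016),(-.0355,-.016)) for a in(1,-1)]
print(m)
a=cv2.resize(im[180:380,200:400],None,fx=3,fy=3,interpolation=cv2.INTER_CUBIC)
for X in P: 
    q=(proj(c,X)-[200,180])*3; print(q.round(0)); cv2.circle(a,tuple(int(k) for k in q),3,(0,0,255),-1)
cv2.imwrite("pics/s3.png",a)
E
```

```text
pos [0.466  0.1668 0.1285] tilt [-4.000e-04 -1.110e-02 -9.999e-01] shift [ 0.073 -0.001 -0.004] turn -0.0056
[0.46303928 0.16655901 0.10674995]
[282. 227.]
[241. 279.]
[337. 288.]
[299. 343.]
[229. 264.]
[186. 316.]
```

View pics/s3.png

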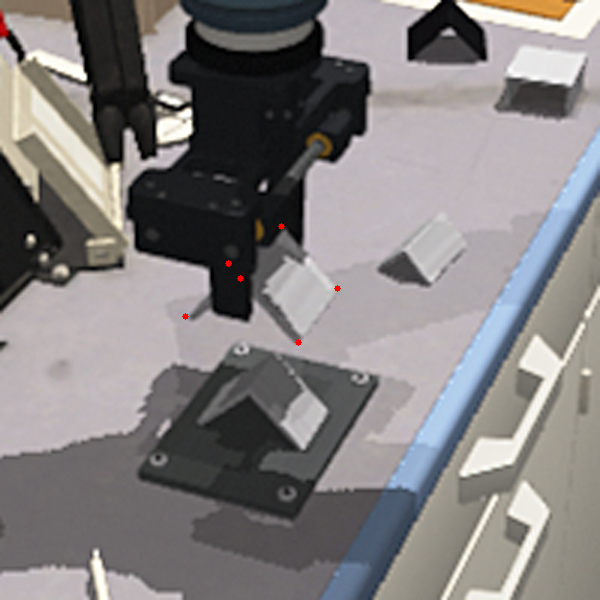

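The predicted corners lie on the held angle: (337,288), (298,343) and (186,316) in the crop. The grip offset is right, the gun is clear, so I'll lower it.

>>> drive_tool:
  rows: [0.4,0.012,-0.001,-0.002,-0.005,0.4,0.015,0,-0.002,0,0.4,0.012,0,0,0,0.4,0.008,0,0,0,0.4,0,0,0,0,0.4,0,0,0,0]

```text
time: 6.42
tool_pos: [0.4659, 0.1668, 0.0806]
ee_rot: [0.507, 0.494, 0.5, -0.499]
contact_force: [0.8, -0.2, -1.0]
width: 0.0594
```

```bash
python3 -c "
from h import *
to([.465,.17,.0545],-88.9)"
```

```text
pos [0.4659 0.1668 0.0806] tilt [ 0.0013 -0.0126 -0.9999] shift [ 0.0261 -0.0008 -0.0036] turn -0.0053
```

>>> drive_tool:
  rows: [0.4,0.007,-0.001,-0.003,0,0.4,0.007,0,-0.002,0,0.4,0.005,0,0,0,0.4,0.003,0,0,0,0.4,0,0,0,0,0.4,0,0,0,0]

```text
time: 6.92
tool_pos: [0.4657, 0.172, 0.0578]
ee_rot: [0.507, 0.495, 0.499, -0.499]
contact_force: [-0.2, 0.5, -1.0]
width: 0.0593
```

```bash
python3 -c "
from h import *
to([.465,.17,.0545],-88.9)"
```

```text
pos [0.4657 0.172  0.0578] tilt [ 0.0034 -0.0118 -0.9999] shift [ 0.0033 -0.0008  0.002 ] turn -0.006
```

>>> drive_tool:
  rows: [0.4,0.002,-0.0005,0.001,0,0.4,0.002,0,0,0,0.4,0.001,0,0,0,0.4,0,0,0,0]

```text
time: 7.25
tool_pos: [0.4655, 0.171, 0.055]
ee_rot: [0.507, 0.495, 0.499, -0.499]
contact_force: [0.1, 0.0, -1.9]
width: 0.0591
```

>>> drive_tool:
  rows: [0.4,0.002,0,0,0,0.4,0.002,0,0,0,0.4,0.001,0,0,0,0.4,0,0,0,0]

```text
time: 7.58
tool_pos: [0.4657, 0.1711, 0.055]
ee_rot: [0.508, 0.495, 0.499, -0.499]
contact_force: [-0.1, 1.4, -1.2]
width: 0.0595
```

>>> drive_tool:
  rows: [0.4,0.004,0,0,0,0.4,0.004,0,0,0,0.4,0.004,0,0,0]

```text
time: 7.83
tool_pos: [0.4679, 0.1713, 0.0486]
ee_rot: [0.509, 0.496, 0.498, -0.498]
contact_force: [-8.3, -3.2, 34.6]
width: 0.0591
```

>>> drive_tool:
  rows: [0.4,-0.002,-0.001,0,0,0.4,-0.001,0,0,0,0.6,0,0,0,0,0.8,0,0,0,0,1,0,0,0,0,1,0,0,0,0,1,0,0,0,0,1,0,0,0,0]

```text
time: 8.5
tool_pos: [0.4679, 0.1712, 0.0513]
ee_rot: [0.509, 0.497, 0.497, -0.497]
contact_force: [0.4, 0.4, 0.4]
width: 0.0878
```

>>> drive_tool:
  rows: [1,-0.01,0,0,0,1,-0.02,0,0,0,1,-0.025,0,0,0,1,-0.03,0,0,0,1,-0.03,-0.01,0.02,0,1,-0.02,-0.02,0.03,0,1,0,-0.01,0.02,0,1,0,0,0,0,1,0,0,0,0]

```text
time: 9.25
tool_pos: [0.4261, 0.1013, 0.1976]
ee_rot: [0.51, 0.497, 0.497, -0.496]
contact_force: [0.1, 0.0, 0.7]
width: 0.0879
```

```bash
python3 - <<'E'
from h import *
import cv2
C={n:viewer.calibration(n) for n in("top","side")}
out=[]
u=np.array([.0142,-1,0]);v=np.array([1,.0142,0]);f=np.array([.4617,.170,.0327]); Z=np.array([0,0,1])
for n,x,y in(("side",240,270),("top",165,220)):
    im=viewer.camera(n)[:,:,::-1].copy(); h=100 if n=="side" else 66; w=100 if n=="side" else 80
    k=4 if n=="side" else 5
    a=cv2.resize(im[y:y+h,x:x+w],None,fx=k,fy=k,interpolation=cv2.INTER_CUBIC)
    for ww,z in((0,.019),(.0355,-.016),(-.0355,-.016)):
        for s in(1,-1):
            q=(proj(C[n],f+ww*v+.03*s*u+z*Z)-[x,y])*k; cv2.circle(a,tuple(int(t) for t in q),2,(0,0,255),-1)
    out.append(a)
H=max(o.shape[0] for o in out)
cv2.imwrite("pics/fin.png",np.hstack([np.pad(o,((0,H-o.shape[0]),(0,0),(0,0))) for o in out]))
E
```

```text
(no output)
```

View pics/fin.png

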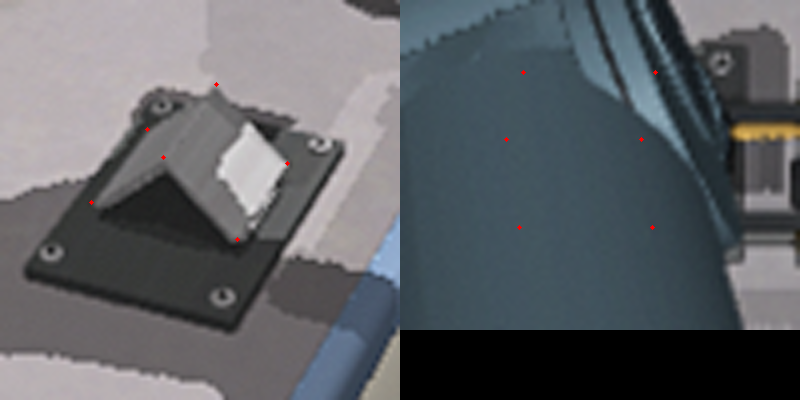

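In the side view the nested outline matches within about 1 px. The arm hides the form from the top camera, so I'll move aside and check once from above.

>>> drive_tool:
  rows: [1,-0.01,0,0.025,0,1,-0.01,0,0.035,0,1,0,0,0.035,0,1,0,0,0.035,0,1,0,0,0.035,0,1,0,0,0.03,0,1,0,0,0.02,0,1,0,0,0,0,1,0,0,0,0]

```text
time: 10.1
tool_pos: [0.4373, -0.1115, 0.2165]
ee_rot: [0.514, 0.491, 0.505, -0.49]
contact_force: [0.1, -0.5, -0.4]
width: 0.0882
```

```bash
python3 - <<'E'
from h import *
import cv2
im=viewer.camera("top")[:,:,::-1]; s=viewer.camera("side")[:,:,::-1]
a=cv2.resize(im[220:280,165:245],None,fx=5,fy=5,interpolation=cv2.INTER_CUBIC)
b=cv2.resize(s[283:343,248:328],None,fx=5,fy=5,interpolation=cv2.INTER_CUBIC)
c=cv2.resize(im[190:290,270:470],None,fx=2,fy=2)
d=np.zeros((200,400,3),np.uint8)
cv2.imwrite("pics/fin2.png",np.vstack([np.hstack([a,b]),np.hstack([c,d])]))
E
```

```text
(no output)
```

View pics/fin2.png

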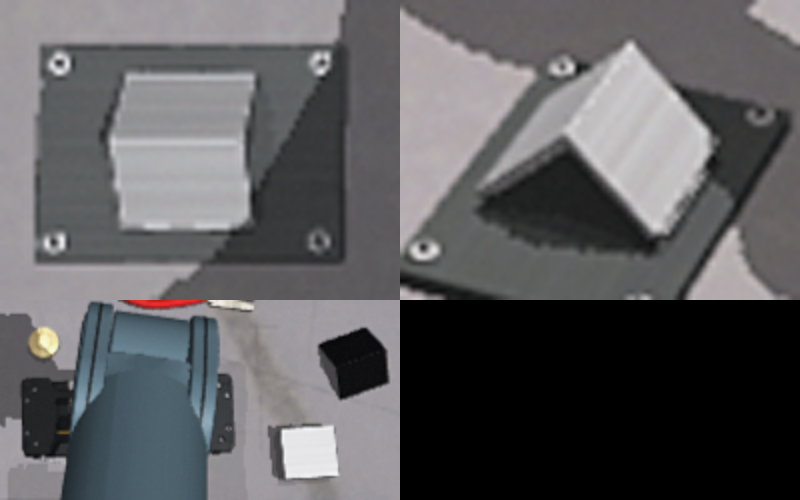

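```bash
python3 - <<'E'
from h import *
A=tri(("top",(186.4,247.6)),("side",(281,309.4)));B=tri(("top",(214.2,248)),("side",(294,291.4)))
print(A,B,(A+B)/2,np.linalg.norm(A-B),telemetry.read_state()["time"])
E
```

```text
[0.46156355 0.1995662  0.05119764] [0.46257366 0.13859469 0.04999471] [0.4620686  0.16908045 0.05059617] 0.06099173966698741 10.2
```

The triangulated ridge is at x 0.462, y 0.169, z 0.0506. Fully nested it would be at 0.462, 0.170, 0.0517. It is 61 mm long, level and parallel, so I'm handing in.

```bash
python3 -c "
from workcell import r
print(r.finish_job())"
```

```text
the job is handed in; nothing more can be done
None
```

I picked up the wide angle offcut by its end faces, nested it over the fixed form and let go. I then moved the arm clear and handed the job in at about 10 s of the 42 s allowed.

- **Fit:** my last two-camera check put the ridge at (0.462, 0.169, 0.0506) m. Fully nested and centred it would be about (0.462, 0.170, 0.0517) m, so it is within about 1 mm each way. It is parallel to the form and level within about 1–2 degrees.
- **Contact force:** the last push down read about 35 N upward on the tool, against limits of 40 N for the body and 120 N for the wrist. The part may have slipped a few millimetres in the fingers then, with no visible effect on the fit.
- **Bystanders:** in the last picture the channel and the black look-alike were where they started. The arm hid the narrow angle there; it was last seen in place just before lowering, and nothing passed near it.

No check failed, and the hand-in gave no verdict.

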